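# Run a repaired rechargeable fan through its speeds

### The job

Bench-test the repaired fan: throw its toggle to the rear to switch it on, then press the low, medium and high speed keys (one, two and three dots) in that order, one at a time and each fully down for a moment, and stop it with the red key. Then throw the toggle back to the front so that the fan is left off, without shoving the fan about, tipping it or disturbing anything else on the bench.

Things in the scene. Friction and masses are not known exactly. Their poses are not given: they have to be found in the camera images.
- fan: white battery fan (no cord), guard and blade off, loose on four rubber feet, about 2.4 kg. Base 280 mm deep (x), 220 mm wide (y). Origin: centre of the underside; x to its rear, y to the left as seen facing its front, z up; front turned roughly to the robot. Its front half carries, left to right, a red key, three white keys (30 mm pitch) and a steel toggle, all at x = -85 mm
- fan_deck (a point): point on the surface of the control deck between the keys, at the fan's x = -85, y = 0, 43 mm high. The deck is a plane from x = -138 mm (34 mm high) to x = 0 (58 mm high), rising to the rear by 10 degrees; behind it, from x = 0 to 140 mm, is a hump 94 mm high
- fan_motor (a point): front end of the 8 mm spindle of the bare motor, at the fan's x = -3, y = 0, 262 mm high: keep clear of it. The spindle runs to the rear into the motor (86 mm thick, x from 32 to 142 mm), which stands on a neck 40 to 60 mm thick at x = 78 mm
- key_off_top (a point): centre of the top face of the red key, farthest left of the four (no dot): stop. At the fan's x = -85, y = 72 mm. The key is 30 mm (fan's x) by 20 mm (y), its top 9 mm above the deck and parallel to it (10 degrees off level), gap to the next key 10 mm. The point moves with the key
- key_low_top (a point): centre of the top face of the white key second from the left (one dot): low speed. At the fan's x = -85, y = 42 mm. The key is 30 mm (fan's x) by 20 mm (y), its top 9 mm above the deck and parallel to it (10 degrees off level), gap to the next key 10 mm. The point moves with the key
- key_mid_top (a point): centre of the top face of the white key third from the left (two dots): medium speed. At the fan's x = -85, y = 12 mm. The key is 30 mm (fan's x) by 20 mm (y), its top 9 mm above the deck and parallel to it (10 degrees off level), gap to the next key 10 mm. The point moves with the key
- key_high_top (a point): centre of the top face of the white key on the right of the four, next to the toggle (three dots): high speed. At the fan's x = -85, y = -18 mm. The key is 30 mm (fan's x) by 20 mm (y), its top 9 mm above the deck and parallel to it (10 degrees off level), gap to the next key 10 mm. The point moves with the key
- key_off (a joint): travel of that key in m, along the deck's normal: 0 up, 0.005 fully down against its stop (still 4 mm proud of the deck). A spring takes it from about 1.2 N at first touch to 4 N at the bottom and brings it back up when released
- key_low (a joint): travel of that key in m, along the deck's normal: 0 up, 0.005 fully down against its stop (still 4 mm proud of the deck). A spring takes it from about 1.2 N at first touch to 4 N at the bottom and brings it back up when released
- key_mid (a joint): travel of that key in m, along the deck's normal: 0 up, 0.005 fully down against its stop (still 4 mm proud of the deck). A spring takes it from about 1.2 N at first touch to 4 N at the bottom and brings it back up when released
- key_high (a joint): travel of that key in m, along the deck's normal: 0 up, 0.005 fully down against its stop (still 4 mm proud of the deck). A spring takes it from about 1.2 N at first touch to 4 N at the bottom and brings it back up when released
- toggle (a joint): angle of the steel toggle (the fan's main switch) in rad: 0 = off, leaning 0.4 rad to the fan's front from the deck's normal (towards the white dot); 0.8 = on, leaning 0.4 rad to the rear (towards the green dot). Spring over centre: pushed past the middle (0.4) it snaps to the other end and stays; 2 to 3 N at the tip move it
- toggle_tip (a point): centre of the rounded tip of the toggle, a round bat 9 mm thick at the tip; the tip is 28 mm from the pivot and moves with it; it swings 22 mm along the fan's x
- toggle_pivot (a point): pivot of the toggle, fixed on the fan at x = -85, y = -70 mm, 5 mm above the deck, inside a steel bush 13 mm thick and 8 mm high
- blade: blue three-bladed fan blade lying flat, 236 mm across, 32 mm high; bystander. Origin at the centre of its underside
- spinner: blue screw cap of the blade, 38 mm across, 21 mm high, lying near the front of the fan; bystander. Origin at the centre of its underside
- screwdriver: screwdriver with yellow handle, 190 mm long, 26 mm thick, lying beside the fan along its x; bystander. Origin at the centre of its underside
- multimeter: yellow and black hand-held meter, 150 x 80 x 45 mm, lying on its back; bystander. Origin at the centre of its underside
- pliers: pliers with red handles, 170 mm long, 16 mm high; bystander. Origin at the centre of its underside
- screw_dish: white dish of screws, 94 mm across, 30 mm high; bystander. Origin at the centre of its underside
- tape: roll of black tape, 90 mm across, 19 mm high; bystander. Origin at the centre of its underside
- mug: white mug, 76 mm across, 85 mm high, handle to one side; bystander. Origin at the centre of its underside

How it is judged (in metres and radians):
On the way, in this order (a step that is already met when the one before it is completed fails the run):
1. the toggle is thrown to the rear (on) with no key down (value of joint toggle above 0.7 rad and value of joint each of key_off, key_low, key_mid, key_high below 0.0015 m), for 0.1 s.
2. with the fan on, the low key alone is pressed fully down (value of joint key_low above 0.0035 m and value of joint toggle above 0.7 rad and value of joint each of key_off, key_mid, key_high below 0.0015 m), for 0.1 s.
3. then the medium key alone is pressed fully down (value of joint key_mid above 0.0035 m and value of joint toggle above 0.7 rad and value of joint each of key_off, key_low, key_high below 0.0015 m), for 0.1 s.
4. then the high key alone is pressed fully down (value of joint key_high above 0.0035 m and value of joint toggle above 0.7 rad and value of joint each of key_off, key_low, key_mid below 0.0015 m), for 0.1 s.
5. then the red key alone is pressed fully down (value of joint key_off above 0.0035 m and value of joint toggle above 0.7 rad and value of joint each of key_low, key_mid, key_high below 0.0015 m), for 0.1 s.
6. the toggle is thrown back to the front (off) (value of joint toggle below 0.1 rad and value of joint each of key_off, key_low, key_mid, key_high below 0.0015 m), for 0.1 s.
At the end, for the whole second after the job is handed in: the toggle is off (within 0.1 rad of its front end), all four keys are back up (within 1.5 mm), and the fan stands still and upright (within 0.05 rad) no more than 30 mm from where it started (all of step 6 and distance of fan from where it was at the start of the episode below 0.03 m and angle between fan's own z axis and vertical below 0.05 rad and linear speed of fan below 0.02 m/s); the robot touches nothing.
It fails at once if two keys are pushed down together (both more than 2.5 mm) (value of joint each of key_off, key_low above 0.0025 m or value of joint each of key_off, key_mid above 0.0025 m or value of joint each of key_off, key_high above 0.0025 m or value of joint each of key_low, key_mid above 0.0025 m or value of joint each of key_low, key_high above 0.0025 m or value of joint each of key_mid, key_high above 0.0025 m).
It fails at once if the fan is shoved more than 30 mm or tipped more than 0.15 rad (distance of fan from where it was at the start of the episode above 0.03 m or angle between fan's own z axis and vertical above 0.15 rad).
It fails at once if another thing on the bench is moved more than 30 mm (distance of any of blade, spinner, screwdriver, multimeter, pliers, screw_dish, tape, mug from where it was at the start of the episode above 0.03 m).
It also fails if it takes over 48 s, if anything falls off the work surface, if the arm or the gripper's body presses on something with over 40 N, if the wrist force passes 120 N, or if a joint passes its speed limit or range.

### The arm

A 6-joint arm with a two-finger parallel gripper is mounted at the origin on the work surface. World frame = base frame: x ahead of the robot, y to its left, z up, the work surface at z = 0. Lengths are in m, angles in degrees, forces in N, time in s.
With the tool pointing down it reaches from about 0.275 to 0.975 m from the base axis. Payload 8.4 kg.
Tool frame: the origin (TCP) lies between the finger pads; the fingertips stand 22 mm ahead of it and the grasp point (between the pads) lies 3 mm ahead of it; z points along the fingers, y is the line along which they close (so a half turn about z gives the same grasp; the last joint's range is limited). The gripper opens to 92 mm and grips with 3 to 60 N. Pads are 20 mm wide; open, the fingers measure 128 mm over their backs; the gripper's body (75 mm by 189 mm) begins 69 mm behind the grasp point.
Start: joints at [68.274, 20.225, 93.587, -0, 66.188, -0.138], TCP at [0.23, 0.581, 0.237] pointing down, gripper open.
Joint ranges: [-150.9, 150.9], [-52.94, 120.26], [3.33, 152.33], [-74.26, 254.26], [0, 154.13], [-172.89, 172.89]. Speed limits (degrees/s): [127.2, 127.2, 159.86, 180, 180, 180].

### API

Orientations are given as a 3x3 rotation matrix whose columns are the frame's x, y, z axes.
In Python, from workcell import * gives the robot as it stands.
- The arm moves only by the tool send_rows, never from a script. Its argument "commands" is a list of rows, each a list of 5 numbers: the shift along the tool's x, y, z in cm, then the turn about the tool's z in rad, then the opening, from -1 (shut) to 1 (fully open). In form: [[x, y, z, spin, gripper], ...]. A call has 1 to 12 rows; each row is the pose to reach, as a shift and turn from the pose commanded when the call began, along the tool's axes at that moment; what a row does not reach only later rows make up. A row lasts 1/12 s, in which the tool goes at most 41.7 mm and 7.16 degrees, less where a joint would pass 70% of its speed; a pose out of reach is approached as far as the arm can. A call with a gripper value outside its range is refused whole. The fingers move at their own pace and stop on an object; "newtons" is the grip in N (left out, the last holds). Time passes only in rows, so rows that repeat a pose let the fingers close. It gives the time, the measured TCP pose, the force, the opening and the grip force at its end, in the units of the state.
- observe(): the state, without advancing time (a new reading comes with each control period).
- read_camera(name): name is "scene" or "top"; returns a dict with "pixels" (480x640x3 uint8, red, green, blue), "fx", "fy", "cx", "cy" (pixels), "R" (3x3) and "t" (3): a world point X has camera coordinates R X + t. Camera axes: x right, y down, z forward; pixel columns grow to the right and rows downward; lengths in m; the calibration is good to about 2 mm. A picture is of the moment at which its call begins. There is no depth.
- sign_off(): hands the job in; it is judged then, once.
The state is a dict: "time": time; "joint_pos": joint angles; "joint_vel": joint speeds; "effort": joint torques, N m; "eef_pos": TCP position; "orientation": TCP orientation; "contact_force": force on the tool from outside, world axes, zero at the start; "moment": the same for the moment, N m; "finger_gap": finger opening in m; "gripper_force": force on a finger pad.
Only numpy, scipy, OpenCV 4.12 (cv2) and the standard library are available. Lean on these libraries where they do the work, as an engineer would, in place of code of your own. Each camera call takes 0.05 s, during which the arm holds its last target. There are 200 camera calls.

## Working session

There is one attempt and no reset: what is moved stays moved. The work goes in short steps, Python scripts to look and compute and a tool call to move; the robot and the scene stay as the last step left them, time stands still between calls to the robot, and variables do not carry over. Pictures are saved under pics/ and viewed, at most 10 in all, crops included, and the job is handed in when it is done.

Besides the shell and the picture viewer there is one more tool, called after ">>>" as name(argument=value, ...) on one line, values as JSON. send_rows: Moves the arm, as the interface text tells. Its arguments: {"type":"object","properties":{"commands":{"type":"array","items":{"type":"array","items":{"type":"number"}}},"newtons":{"type":"number"}},"required":["commands"]}

```bash
mkdir -p pics; ls
python3 - <<'E'
from workcell import *
import cv2,numpy as np
s=observe();print({k:np.round(s[k],4).tolist() for k in s})
for n in("scene","top"):
    c=read_camera(n);cv2.imwrite(f"pics/{n}0.png",c["pixels"][:,:,::-1]);np.savez(f"{n}0.npz",**c)
    print(n,c["fx"],c["fy"],c["cx"],c["cy"],c["R"],c["t"])
E
```

```text
pics
{'time': 0.0, 'joint_pos': [68.273, 20.2613, 93.6307, 0.0, 66.1887, -0.1358], 'joint_vel': [-0.0159, 0.079, 0.0203, -0.1321, 0.0301, 0.0756], 'effort': [-0.0007, -59.3834, -33.4221, 0.0698, 0.0237, -0.0001], 'eef_pos': [0.2298, 0.5807, 0.2359], 'orientation': [[-0.9298, 0.368, -0.0005], [0.368, 0.9298, -0.0013], [0.0, -0.0014, -1.0]], 'contact_force': [-0.0696, 0.4402, 0.1531], 'moment': [-0.0151, 0.0093, -0.0168], 'gripper_force': 0.0, 'finger_gap': 0.092}
scene 447.7780696696072 447.7780696696072 317.02046797883844 241.30768671003696 [[-0.63226834  0.77470164  0.00860901]
 [ 0.56415331  0.46798973 -0.68023279]
 [-0.53100638 -0.42523286 -0.73294559]] [ 0.28899275 -0.16960904  1.45675842]
top 591.6192048032569 591.6192048032569 311.6487272288798 246.37341957116647 [[-0.01593928 -0.99986708  0.00342913]
 [-0.98989114  0.01529667 -0.14100193]
 [ 0.14093074 -0.00564193 -0.99000338]] [-0.01138504  0.5248699   1.63348955]
```

View pics/scene0.png

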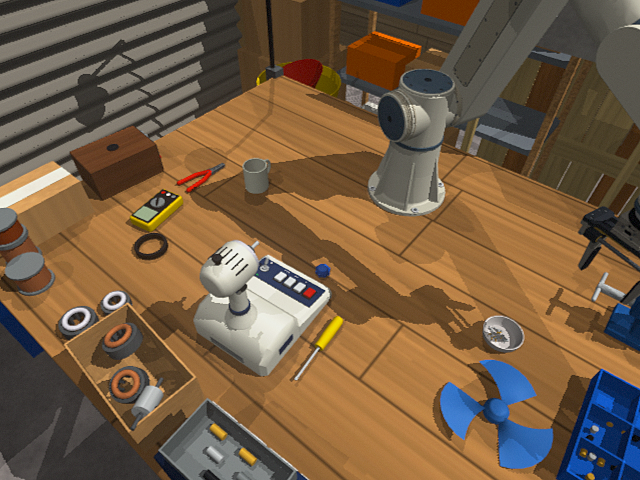

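View pics/top0.png

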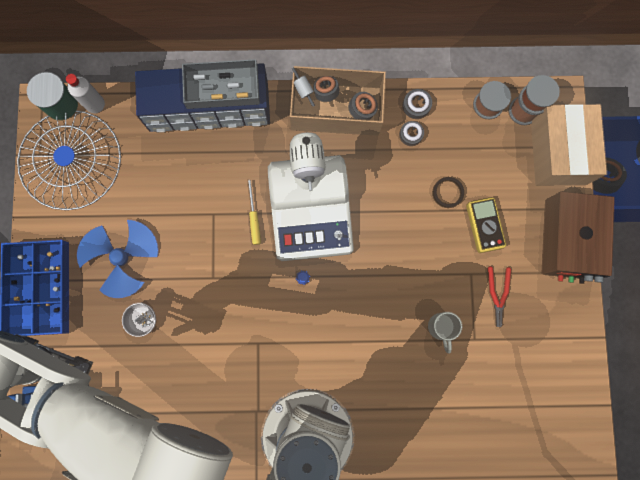

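The scene view shows the fan's panel near (285,280). In the top view the keys lie along row ~239, at columns 288 (red) to 320, with the toggle near (338,237). The spinner is at (303,278). Next I'll enlarge the panels.

Run:
```python
import cv2,numpy as np
a=cv2.imread("pics/top0.png")[205:270,262:362];b=cv2.imread("pics/scene0.png")[245:320,240:340]
cv2.imwrite("pics/c0.png",np.vstack([cv2.resize(a,None,fx=4.2,fy=4.2,interpolation=2),cv2.resize(b,None,fx=4.2,fy=4.2,interpolation=2)]))
```

```text
(no output)
```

View pics/c0.png

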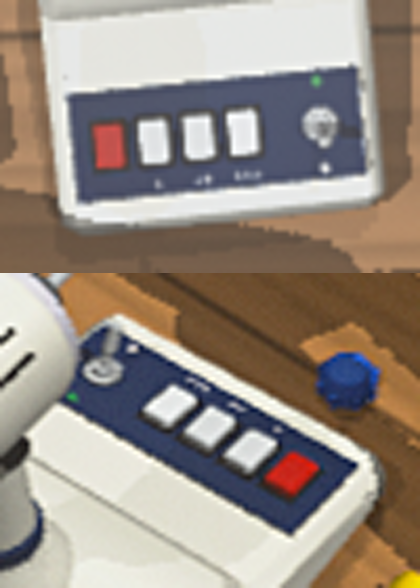

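The crops show the four keys left to right (top view, roughly (288,240) to (320,237)), the toggle at (339,236) leaning to the front, and the dots. I'll triangulate the keys, then fit the fan pose.

```bash
cat > h.py <<'E'
import numpy as np,cv2
from scipy.optimize import least_squares
C={n:dict(np.load(f"{n}0.npz")) for n in("top","scene")}
def proj(n,X):
    c=C[n];p=np.atleast_2d(X)@c["R"].T+c["t"];return p[:,:2]/p[:,2:]*[c["fx"],c["fy"]]+[c["cx"],c["cy"]]
P={}
P["top"]=np.array([[110,145],[154,140],[198,136],[243,132]])/4.2+[262-.4,205-.4]
P["scene"]=np.array([[294,198],[251,176],[210,151],[170,130]])/4.2+[240-.4,245-.4]
def tri(a,b): return least_squares(lambda X:np.r_[proj("top",X)[0]-a,proj("scene",X)[0]-b],[.7,0,.05]).x
K=np.array([[-.085-.009*np.sin(np.radians(10)),y,.043+.009*np.cos(np.radians(10))] for y in(.072,.042,.012,-.018)])
def T(p,X):
    c,s=np.cos(p[2]),np.sin(p[2]);return np.atleast_2d(X)@np.array([[c,-s,0],[s,c,0],[0,0,1]]).T+[p[0],p[1],p[3] if len(p)>3 else 0]
E
python3 - <<'E'
from h import *
for a,b in zip(P["top"],P["scene"]): print(np.round(tri(a,b),4))
for n in(3,4):
    f=lambda p:np.r_[(proj("top",T(p,K))-P["top"]).ravel(),(proj("scene",T(p,K))-P["scene"]).ravel()]
    r=least_squares(f,[.7,0,0,0][:n]);print(r.x,np.round(r.fun,1))
p=r.x[:4]
p=least_squares(f,[.7,0,0]).x if 0 else p
n=[-np.sin(np.radians(10)),0,np.cos(np.radians(10))]
q=least_squares(lambda p:f(p),[.7,0,0]).x
print("keys",T(q,K).round(4))
pv=np.array([-.085,-.07,.043])+.005*np.array(n)
for a in(-.4,.4):
    an=np.radians(-10)+a
    tip=pv+.028*np.array([np.sin(an),0,np.cos(an)]);print("tip",tip,T(q,tip).round(4),proj("top",T(q,tip)),proj("scene",T(q,tip)))
    
print("motor",T(q,[-.003,0,.262]).round(3),"pivot",T(q,pv))
# edge checks
im=cv2.imread("pics/top0.png");im2=cv2.imread("pics/scene0.png")
pts=np.array([[-.138,.11,.034],[-.138,-.11,.034],[0,-.11,.058],[0,.11,.058],[-.003,0,.262],tip,*K])
o=[]
for n,i,(u,v) in(("top",im,(250,120)),("scene",im2,(185,225))):
    i=cv2.resize(i[v:v+150,u:u+170],None,fx=4,fy=4)
    for a in proj(n,T(q,pts)): cv2.circle(i,tuple(((a-[u,v]+.5)*4).astype(int)),3,(0,255,0),-1)
    o.append(i[:,:])
cv2.imwrite("pics/c1.png",cv2.resize(np.hstack(o),None,fx=.58,fy=.58,interpolation=3))
E
```

```text
[0.5444 0.047  0.0505]
[0.5477 0.0171 0.0501]
[ 0.55   -0.0128  0.052 ]
[ 0.5526 -0.043   0.0505]
[ 0.63749329 -0.01690838  0.08909887] [-0.  -0.3  0.1 -0.2  0.3 -0.3  0.2 -0.5 -0.1 -0.2  0.3 -0.4  0.4  0.2
  0.5 -0.1]
[ 0.63731745 -0.01711466  0.08937693 -0.00105745] [ 0.1 -0.1  0.2 -0.1  0.4 -0.2  0.3 -0.4 -0.1 -0.   0.3 -0.3  0.4  0.3
  0.5  0. ]
keys [[ 0.5449  0.0471  0.0519]
 [ 0.5475  0.0172  0.0519]
 [ 0.5502 -0.0127  0.0519]
 [ 0.5529 -0.0425  0.0519]]
tip [-0.10108464 -0.07        0.07142853] [[ 0.543  -0.0956  0.0714]] [[339.00174494 237.63784343]] [[267.53993605 258.11153078]]
tip [-0.07960851 -0.07        0.07521535] [[ 0.5644 -0.0937  0.0752]] [[338.20614527 229.80887349]] [[262.18139656 262.40476238]]
motor [[ 0.635 -0.017  0.262]] pivot [[ 0.55819433 -0.09427136  0.04792404]]
```

View pics/c1.png

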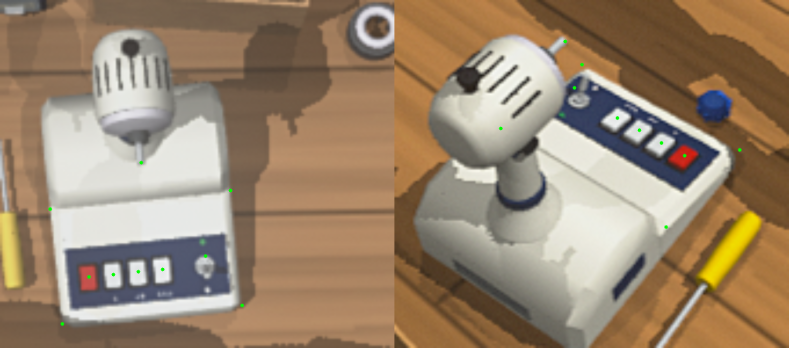

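The reprojected points fit to within 0.5 px: key tops land on the keys and the toggle tip on the toggle. The fan origin is at about (0.637, -0.017), with a yaw of 0.089 rad. I'll work with the gripper open and its finger line along the fan's y, using one finger at a time.

```bash
cat > go.py <<'E'
import sys,numpy as np
from h import T
from workcell import observe
q=[.6375,-.0169,.0891]
def shift(name,fx,fy,tipz,side):  # side +1: tool +y finger (fan left)
    s=observe();R=np.array(s["orientation"])
    off=-.055*side
    W=T(q,[fx,fy+off,tipz+.022])[0]
    d=R.T@(W-s["eef_pos"])*100
    f=np.array([-np.sin(q[2]),np.cos(q[2])]);y=R[:2,1]
    ang=np.arctan2(y[0]*f[1]-y[1]*f[0],y@f)
    print(name,"world",W.round(3),"shift cm",d.round(2),"spin",round(-ang,3))
if __name__=="__main__":
    s=observe();print(round(s["time"],2),np.round(s["eef_pos"],4),np.round(s["contact_force"],2))
    for a in sys.argv[1:]:
        v=[float(x) for x in a.split(",")];shift(a,*v)
E
python3 go.py -.128,-.07,.2,1 -.128,-.07,.062,1
```

```text
0.1 [0.2298 0.5808 0.236 ] [ 0.35 -0.83 -0.09]
-.128,-.07,.2,1 world [ 0.521 -0.153  0.222] shift cm [-54.08 -57.49   1.47] spin -0.466
-.128,-.07,.062,1 world [ 0.521 -0.153  0.084] shift cm [-54.08 -57.48  15.27] spin -0.466
```

>>> send_rows(commands=[[-27,-28.7,1,-0.466,1],[-27,-28.7,1,-0.466,1],[-27,-28.7,1,-0.466,1],[-27,-28.7,1,-0.466,1],[-27,-28.7,1,-0.466,1],[-27,-28.7,1,-0.466,1],[-27,-28.7,1,-0.466,1],[-27,-28.7,1,-0.466,1],[-27,-28.7,1,-0.466,1],[-27,-28.7,1,-0.466,1],[-27,-28.7,1,-0.466,1],[-27,-28.7,1,-0.466,1]])

```text
time: 1.1
eef_pos: [0.3756, 0.2142, 0.2265]
orientation: [[-0.996, -0.086, -0.0], [-0.086, 0.996, 0.0], [0.0, 0.0, -1.0]]
contact_force: [0.8, 0.3, -0.4]
finger_gap: 0.0917
gripper_force: 0.0
```

```bash
python3 go.py -.128,-.07,.2,1 -.128,-.07,.062,1
```

```text
1.1 [0.3756 0.2142 0.2265] [ 0.77  0.27 -0.43]
-.128,-.07,.2,1 world [ 0.521 -0.153  0.222] shift cm [-11.34 -37.82   0.44] spin -0.003
-.128,-.07,.062,1 world [ 0.521 -0.153  0.084] shift cm [-11.34 -37.82  14.24] spin -0.003
```

>>> send_rows(commands=[[-11.3,-37.8,0.4,-0.003,1],[-11.3,-37.8,0.4,-0.003,1],[-11.3,-37.8,0.4,-0.003,1],[-11.3,-37.8,0.4,-0.003,1],[-11.3,-37.8,0.4,-0.003,1],[-11.3,-37.8,0.4,-0.003,1],[-11.3,-37.8,0.4,-0.003,1],[-11.3,-37.8,0.4,-0.003,1],[-11.3,-37.8,0.4,-0.003,1],[-11.3,-37.8,0.4,-0.003,1],[-11.3,-37.8,10,-0.003,1],[-11.3,-37.8,10,-0.003,1]])

```text
time: 2.1
eef_pos: [0.5248, -0.1521, 0.14]
orientation: [[-0.996, -0.091, 0.006], [-0.091, 0.996, -0.001], [-0.006, -0.002, -1.0]]
contact_force: [0.6, 1.3, -0.7]
finger_gap: 0.0919
gripper_force: 0.0
```

```bash
python3 go.py -.128,-.07,.062,1 -.094,-.07,.062,1
```

```text
2.1 [ 0.5248 -0.1521  0.14  ] [ 0.55  1.26 -0.66]
-.128,-.07,.062,1 world [ 0.521 -0.153  0.084] shift cm [ 0.41 -0.02  5.59] spin 0.002
-.094,-.07,.062,1 world [ 0.555 -0.15   0.084] shift cm [-2.99 -0.03  5.61] spin 0.002
```

>>> send_rows(commands=[[0,0,3,0,1],[0,0,5,0,1],[0,0,5,0,1],[0,0,5,0,1]])

```text
time: 2.43
eef_pos: [0.5215, -0.1502, 0.0885]
orientation: [[-0.996, -0.093, -0.002], [-0.093, 0.996, 0.001], [0.002, 0.001, -1.0]]
contact_force: [0.4, -0.2, 0.5]
finger_gap: 0.0918
gripper_force: 0.0
```

```bash
python3 go.py -.128,-.07,.062,1 -.094,-.07,.062,1
python3 - <<'E'
from workcell import *
import cv2,numpy as np
o=[]
for n,(u,v) in(("top",(250,170)),("scene",(190,210))):
    i=read_camera(n)["pixels"][v:v+120,u:u+160,::-1];o.append(cv2.resize(i,None,fx=2.5,fy=2.5,interpolation=2))
cv2.imwrite("pics/c2.png",np.hstack(o))
E
```

```text
2.43 [ 0.5215 -0.1502  0.0885] [ 0.39 -0.17  0.49]
-.128,-.07,.062,1 world [ 0.521 -0.153  0.084] shift cm [ 0.06 -0.26  0.45] spin 0.004
-.094,-.07,.062,1 world [ 0.555 -0.15   0.084] shift cm [-3.34 -0.27  0.44] spin 0.004
```

View pics/c2.png

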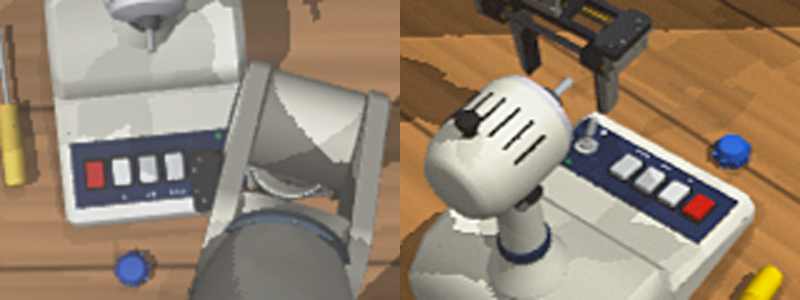

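The open gripper is in front of the toggle, with its left finger just ahead of the bat and the toggle still off. Now I'll lower it and push to the rear.

>>> send_rows(commands=[[0,-0.3,0.6,0.004,1],[0,-0.3,0.6,0.004,1],[-1,-0.3,0.6,0.004,1],[-1.6,-0.3,0.6,0.004,1],[-2.0,-0.3,0.6,0.004,1],[-2.4,-0.3,0.6,0.004,1],[-2.7,-0.3,0.6,0.004,1],[-3.0,-0.3,0.6,0.004,1],[-3.2,-0.3,0.6,0.004,1],[-3.2,-0.3,0.6,0.004,1]])

```text
time: 3.37
eef_pos: [0.552, -0.1516, 0.0829]
orientation: [[-0.996, -0.089, -0.005], [-0.089, 0.996, -0.0], [0.005, 0.0, -1.0]]
contact_force: [-8.0, -2.2, 7.0]
finger_gap: 0.0921
gripper_force: 4.2
```

```bash
python3 go.py -.128,-.07,.062,1 -.096,-.07,.062,1
```

```text
3.37 [ 0.552  -0.1516  0.0829] [-8.03 -2.22  7.04]
-.128,-.07,.062,1 world [ 0.521 -0.153  0.084] shift cm [ 3.08  0.16 -0.09] spin 0.0
-.096,-.07,.062,1 world [ 0.553 -0.15   0.084] shift cm [-0.12  0.16 -0.11] spin 0.0
```

Run:
```python
from workcell import *
import cv2,numpy as np
s=observe();print(s["contact_force"],s["moment"],s["eef_pos"])
i=read_camera("scene")["pixels"][225:305,225:335,::-1]
cv2.imwrite("pics/c3.png",cv2.resize(i,None,fx=6,fy=6,interpolation=2))
```

```text
[-8.02711968 -2.21889349  7.03998785] [-0.15537903  1.40137485  0.38740973] [ 0.55197558 -0.15159851  0.08292618]
```

View pics/c3.png

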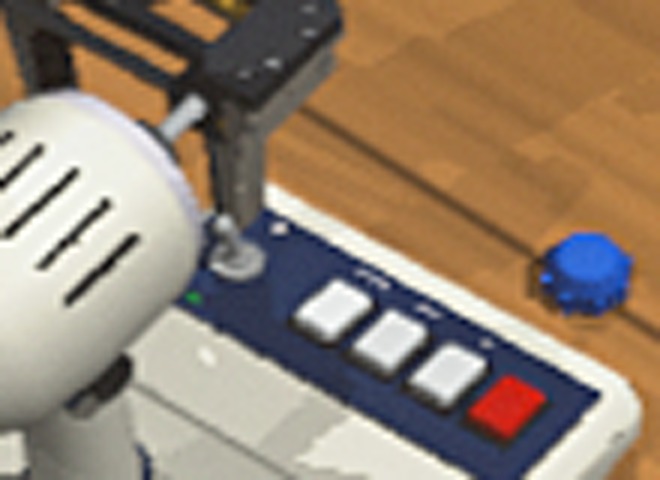

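The toggle now leans to the rear, with its tip left of the bush at crop (222,222), so it is on. I'll back off and rise.

>>> send_rows(commands=[[1.5,0,0,0,1],[2.5,0,-1,0,1],[2.5,0,-4,0,1],[2.5,0,-4,0,1],[2.5,0,-4,0,1]])

```text
time: 3.83
eef_pos: [0.5302, -0.1541, 0.1247]
orientation: [[-0.996, -0.088, 0.003], [-0.088, 0.996, -0.001], [-0.003, -0.001, -1.0]]
contact_force: [0.6, -0.2, -0.9]
finger_gap: 0.0921
gripper_force: 0.0
```

```bash
python3 go.py -.09,.042,.09,-1 -.09,.042,.058,-1
python3 - <<'E'
from workcell import *
import cv2,numpy as np
i=read_camera("scene")["pixels"][225:305,225:335,::-1]
j=cv2.imread("pics/scene0.png")[225:305,225:335]
g=lambda a:np.float32(cv2.cvtColor(np.ascontiguousarray(a),6))[30:,30:]
print("fan px shift",cv2.phaseCorrelate(g(j),g(i)))
cv2.imwrite("pics/c4.png",cv2.resize(i,None,fx=6,fy=6,interpolation=2))
E
```

```text
3.83 [ 0.5302 -0.1541  0.1247] [ 0.61 -0.19 -0.93]
-.09,.042,.09,-1 world [0.539 0.072 0.112] shift cm [-2.87 22.42  1.25] spin -0.001
-.09,.042,.058,-1 world [0.539 0.072 0.08 ] shift cm [-2.86 22.42  4.45] spin -0.001
fan px shift ((0.10572244325528857, -0.07029263991577395), 0.8715992484092713)
```

View pics/c4.png

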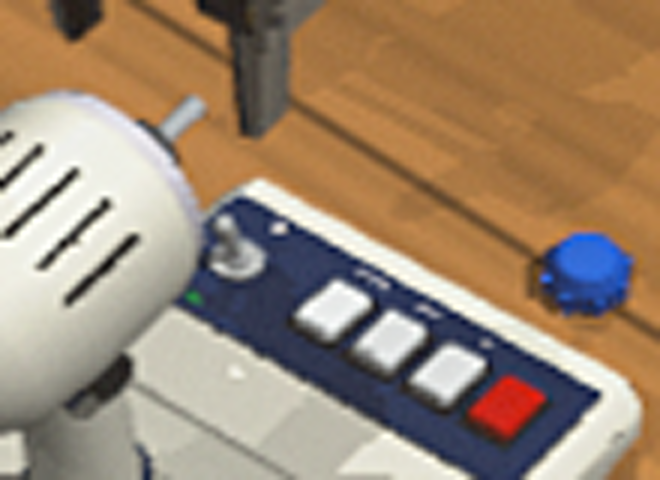

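The toggle stays on (tip at crop (228,222), as predicted) and the fan hasn't moved. Next I'll move to the low key.

>>> send_rows(commands=[[-0.5,22.4,0,0,1],[-0.5,22.4,0,0,1],[-0.5,22.4,0,0,1],[-0.5,22.4,0,0,1],[-0.5,22.4,0,0,1],[-0.5,22.4,0,0,1],[-2.9,22.4,0,0,1],[-2.9,22.4,2,0,1],[-2.9,22.4,3.5,0,1],[-2.9,22.4,3.5,0,1],[-2.9,22.4,3.5,0,1]])

```text
time: 4.8
eef_pos: [0.5369, 0.0719, 0.0869]
orientation: [[-0.996, -0.088, -0.003], [-0.088, 0.996, -0.0], [0.003, -0.0, -1.0]]
contact_force: [-0.5, -0.2, 0.6]
finger_gap: 0.092
gripper_force: 0.0
```

```bash
python3 go.py -.09,.042,.052,-1 -.09,.042,.047,-1
python3 - <<'E'
from workcell import *
import cv2,numpy as np
o=[]
for n,(u,v) in(("scene",(210,205)),("top",(240,150))):
    i=read_camera(n)["pixels"][v:v+110,u:u+130,::-1];o.append(cv2.resize(i,None,fx=3,fy=3,interpolation=2))
cv2.imwrite("pics/c5.png",np.hstack(o))
E
```

```text
4.8 [0.5369 0.0719 0.0869] [-0.49 -0.22  0.57]
-.09,.042,.052,-1 world [0.539 0.072 0.074] shift cm [-0.23 -0.04  1.29] spin -0.001
-.09,.042,.047,-1 world [0.539 0.072 0.069] shift cm [-0.24 -0.04  1.79] spin -0.001
```

View pics/c5.png

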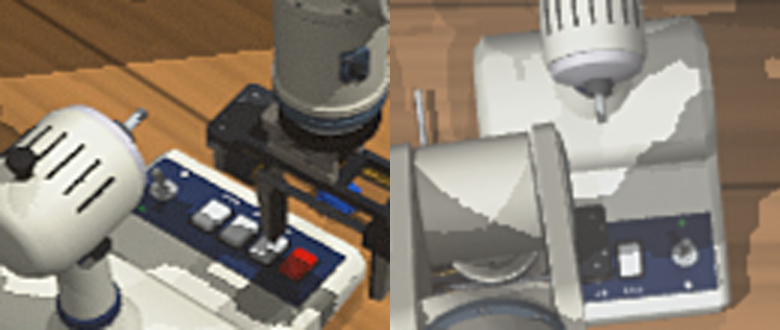

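The right finger hangs over the low key in the scene view at (270,240), clear of the red key. Pressing it slowly.

>>> send_rows(commands=[[-0.2,0,1.0,0,1],[-0.2,0,1.3,0,1],[-0.2,0,1.5,0,1],[-0.2,0,1.6,0,1],[-0.2,0,1.6,0,1]])

```text
time: 5.32
eef_pos: [0.5407, 0.0721, 0.0725]
orientation: [[-0.996, -0.088, 0.001], [-0.088, 0.996, 0.0], [-0.001, -0.0, -1.0]]
contact_force: [1.6, -0.5, 3.3]
finger_gap: 0.0923
gripper_force: 1.5
```

>>> send_rows(commands=[[0,0,0.2,0,1],[0,0,0.2,0,1],[0,0,0.2,0,1]])

```text
time: 5.57
eef_pos: [0.5408, 0.0722, 0.0707]
orientation: [[-0.996, -0.088, 0.002], [-0.088, 0.996, 0.0], [-0.002, -0.0, -1.0]]
contact_force: [2.3, -0.6, 5.6]
finger_gap: 0.092
gripper_force: 2.2
```

>>> send_rows(commands=[[0,0,0.15,0,1],[0,0,0.15,0,1],[0,0,0.15,0,1]])

```text
time: 5.82
eef_pos: [0.5411, 0.0721, 0.0702]
orientation: [[-0.996, -0.088, 0.002], [-0.088, 0.996, -0.0], [-0.002, -0.0, -1.0]]
contact_force: [-1.1, 0.1, 14.8]
finger_gap: 0.0919
gripper_force: 7.8
```

The force jumped to 14.8 N, so the key is on its stop. I'll rise and move on to the mid key, again with the right finger, 3 cm to the right.

>>> send_rows(commands=[[0,0,-2.5,0,1],[0,0,-2.5,0,1],[0,-3,-2.5,0,1],[0,-3,-2.5,0,1],[0,-3,-1.0,0,1],[0,-3,-1.0,0,1],[0,-3,-1.0,0,1]])

```text
time: 6.4
eef_pos: [0.5415, 0.0423, 0.0779]
orientation: [[-0.996, -0.088, -0.003], [-0.088, 0.996, -0.0], [0.003, 0.0, -1.0]]
contact_force: [0.6, 0.1, 0.0]
finger_gap: 0.0919
gripper_force: 0.0
```

```bash
python3 go.py -.09,.012,.0483,-1
```

```text
6.4 [0.5415 0.0423 0.0779] [0.64 0.15 0.03]
-.09,.012,.0483,-1 world [0.542 0.042 0.07 ] shift cm [-0.04 -0.05  0.76] spin -0.001
```

>>> send_rows(commands=[[0,0,0.3,0,1],[0,0,0.5,0,1],[0,0,0.7,0,1],[0,0,0.8,0,1],[0,0,0.9,0,1],[0,0,0.95,0,1],[0,0,0.95,0,1],[0,0,0.95,0,1],[0,0,0.95,0,1]])

```text
time: 7.15
eef_pos: [0.5436, 0.0425, 0.0703]
orientation: [[-0.996, -0.088, 0.002], [-0.088, 0.996, 0.0], [-0.002, 0.0, -1.0]]
contact_force: [-1.0, 1.7, 11.1]
finger_gap: 0.092
gripper_force: 5.8
```

11.1 N, so the key is on its stop. Next is the high key, with the left finger (14 cm to the right), lifting over the toggle.

>>> send_rows(commands=[[0,0,-4,0,1],[0,0,-5.5,0,1],[0,0,-5.5,0,1],[0,-14,-5.5,0,1],[0,-14,-5.5,0,1],[0,-14,-5.5,0,1],[0,-14,-5.5,0,1],[0,-14,-5.5,0,1],[0,-14,-2,0,1],[0,-14,-1,0,1],[0,-14,-1,0,1],[0,-14,-1,0,1]])

```text
time: 8.15
eef_pos: [0.554, -0.0962, 0.0785]
orientation: [[-0.996, -0.089, -0.003], [-0.089, 0.996, 0.001], [0.003, 0.001, -1.0]]
contact_force: [-0.4, 0.9, 0.4]
finger_gap: 0.0919
gripper_force: 0.0
```

```bash
python3 go.py -.09,-.018,.0483,1
```

```text
8.15 [ 0.554  -0.0962  0.0785] [-0.37  0.86  0.39]
-.09,-.018,.0483,1 world [ 0.554 -0.098  0.07 ] shift cm [-0.02 -0.15  0.82] spin -0.0
```

>>> send_rows(commands=[[0,-0.1,0.3,0,1],[0,-0.1,0.5,0,1],[0,-0.1,0.7,0,1],[0,-0.1,0.8,0,1],[0,-0.1,0.9,0,1],[0,-0.1,0.97,0,1],[0,-0.1,0.97,0,1],[0,-0.1,0.97,0,1],[0,-0.1,0.97,0,1]])

```text
time: 8.9
eef_pos: [0.5561, -0.0981, 0.0706]
orientation: [[-0.996, -0.088, 0.002], [-0.088, 0.996, 0.0], [-0.002, -0.0, -1.0]]
contact_force: [0.2, 2.3, 9.2]
finger_gap: 0.0922
gripper_force: 4.3
```

9.2 N, so that key is fully down. Next is the red key with the right finger, 20 cm to the left.

>>> send_rows(commands=[[0,0,-4,0,1],[0,0,-5.5,0,1],[0,0,-5.5,0,1],[0,20,-5.5,0,1],[0,20,-5.5,0,1],[0,20,-5.5,0,1],[0,20,-5.5,0,1],[0,20,-5.5,0,1],[0,20,-5.5,0,1],[0,20,-5.5,0,1],[0,20,-3,0,1],[0,20,-3,0,1]])

```text
time: 9.9
eef_pos: [0.5353, 0.0997, 0.0964]
orientation: [[-0.996, -0.088, -0.005], [-0.088, 0.996, -0.001], [0.005, -0.001, -1.0]]
contact_force: [-2.1, -0.4, -0.6]
finger_gap: 0.0921
gripper_force: 0.0
```

```bash
python3 go.py -.09,.072,.0483,-1
```

```text
9.9 [0.5353 0.0997 0.0964] [-2.1  -0.4  -0.64]
-.09,.072,.0483,-1 world [0.537 0.102 0.07 ] shift cm [-0.16  0.18  2.61] spin -0.001
```

>>> send_rows(commands=[[0,0,1,0,1],[0,0,1.8,0,1],[0,0,1.8,0,1],[0,0,1.8,0,1]])

```text
time: 10.23
eef_pos: [0.5373, 0.1004, 0.0812]
orientation: [[-0.996, -0.087, -0.001], [-0.087, 0.996, -0.0], [0.001, -0.0, -1.0]]
contact_force: [-1.2, -0.1, 0.3]
finger_gap: 0.0917
gripper_force: 0.0
```

```bash
python3 go.py -.09,.072,.0483,-1
```

```text
10.23 [0.5373 0.1004 0.0812] [-1.21 -0.08  0.29]
-.09,.072,.0483,-1 world [0.537 0.102 0.07 ] shift cm [0.06 0.12 1.09] spin -0.002
```

>>> send_rows(commands=[[0,0.1,0.5,0,1],[0,0.1,0.7,0,1],[0,0.1,0.9,0,1],[0,0.1,1.0,0,1],[0,0.1,1.1,0,1],[0,0.1,1.2,0,1],[0,0.1,1.2,0,1],[0,0.1,1.2,0,1],[0,0.1,1.2,0,1]])

```text
time: 10.98
eef_pos: [0.5384, 0.1021, 0.0705]
orientation: [[-0.996, -0.088, 0.002], [-0.088, 0.996, 0.0], [-0.002, -0.0, -1.0]]
contact_force: [0.9, -0.7, 8.7]
finger_gap: 0.092
gripper_force: 4.4
```

8.7 N, so the red key is fully down. Now I'll lift and go across to behind the toggle.

>>> send_rows(commands=[[0,0,-4,0,1],[0,0,-6,0,1],[0,0,-6,0,1],[0,-25,-6,0,1],[0,-25,-6,0,1],[0,-25,-6,0,1],[0,-25,-6,0,1],[0,-25,-6,0,1],[0,-25,-6,0,1],[0,-25,-6,0,1],[0,-25,-6,0,1],[0,-25,-6,0,1]])

```text
time: 11.98
eef_pos: [0.5584, -0.1465, 0.1286]
orientation: [[-0.996, -0.087, -0.002], [-0.087, 0.996, 0.001], [0.002, 0.001, -1.0]]
contact_force: [-0.8, -0.1, 0.1]
finger_gap: 0.0917
gripper_force: 0.0
```

```bash
python3 go.py -.055,-.07,.1,1 -.055,-.07,.062,1
python3 - <<'E'
from workcell import *
import cv2,numpy as np
o=[]
for n,(u,v) in(("scene",(210,205)),("top",(240,150))):
    i=read_camera(n)["pixels"][v:v+110,u:u+130,::-1];o.append(cv2.resize(i,None,fx=3,fy=3,interpolation=2))
cv2.imwrite("pics/c6.png",np.hstack(o))
E
```

```text
11.98 [ 0.5584 -0.1465  0.1286] [-0.82 -0.12  0.11]
-.055,-.07,.1,1 world [ 0.594 -0.146  0.122] shift cm [-3.53 -0.29  0.65] spin -0.002
-.055,-.07,.062,1 world [ 0.594 -0.146  0.084] shift cm [-3.54 -0.29  4.45] spin -0.002
```

View pics/c6.png

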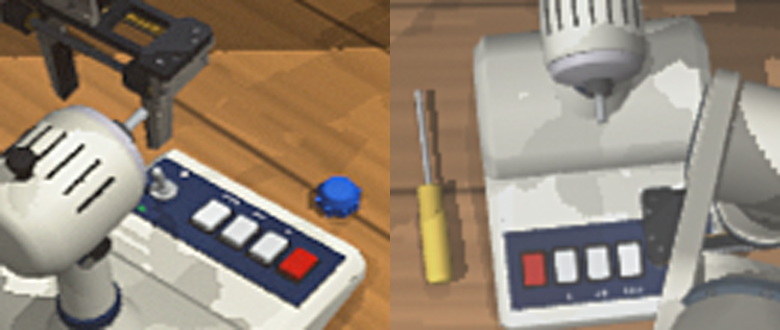

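All keys are up, the toggle is still on and the fan is in place. I'll go behind the toggle and down.

>>> send_rows(commands=[[-3.5,-0.2,0,0,1],[-3.5,-0.2,0,0,1],[-3.5,-0.2,0,0,1],[-3.5,-0.2,2,0,1],[-3.5,-0.2,4.5,0,1],[-3.5,-0.2,4.5,0,1],[-3.5,-0.2,4.5,0,1]])

```text
time: 12.67
eef_pos: [0.5928, -0.1448, 0.0836]
orientation: [[-0.996, -0.089, -0.004], [-0.089, 0.996, 0.001], [0.003, 0.001, -1.0]]
contact_force: [-0.3, -0.5, 1.0]
finger_gap: 0.0917
gripper_force: 0.0
```

```bash
python3 go.py -.055,-.07,.062,1 -.082,-.07,.062,1
```

```text
12.67 [ 0.5928 -0.1448  0.0836] [-0.33 -0.53  1.03]
-.055,-.07,.062,1 world [ 0.594 -0.146  0.084] shift cm [-0.09 -0.16 -0.04] spin 0.0
-.082,-.07,.062,1 world [ 0.567 -0.149  0.084] shift cm [ 2.61 -0.16 -0.03] spin 0.0
```

>>> send_rows(commands=[[0.6,-0.1,0,0,1],[1.0,-0.1,0,0,1],[1.4,-0.1,0,0,1],[1.8,-0.1,0,0,1],[2.1,-0.1,0,0,1],[2.4,-0.1,0,0,1],[2.6,-0.1,0,0,1],[2.6,-0.1,0,0,1]])

```text
time: 13.33
eef_pos: [0.5676, -0.1492, 0.0843]
orientation: [[-0.996, -0.088, -0.002], [-0.088, 0.996, 0.0], [0.001, 0.0, -1.0]]
contact_force: [0.5, -0.5, -0.3]
finger_gap: 0.0916
gripper_force: 0.0
```

>>> send_rows(commands=[[-1.5,0,0,0,1],[-2.2,0,0,0,1],[-2.2,0,-3,0,1],[-2.2,0,-6,0,1],[-2.2,0,-6,0,1],[2,-2,-8,0,1],[2,-3,-9,0,1],[2,-3,-9,0,1]])

```text
time: 14.0
eef_pos: [0.551, -0.1828, 0.1766]
orientation: [[-0.996, -0.087, 0.002], [-0.087, 0.996, -0.002], [-0.002, -0.002, -1.0]]
contact_force: [1.2, -0.2, -0.1]
finger_gap: 0.092
gripper_force: 0.0
```

```bash
python3 go.py
python3 - <<'E'
from workcell import *
import cv2,numpy as np
a=read_camera("scene")["pixels"][240:320,225:335,::-1]
cv2.imwrite("pics/c7.png",cv2.resize(a,None,fx=6,fy=6,interpolation=2))
E
```

```text
14.0 [ 0.551  -0.1828  0.1766] [ 1.24 -0.2  -0.12]
```

View pics/c7.png

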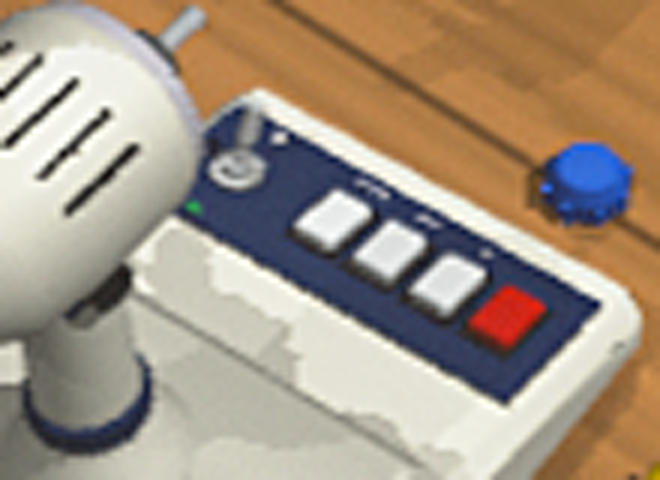

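The toggle leans to the front again: its tip is at crop (252,115), which is scene (267,259), and the prediction for off was (267.5,258). All four keys are up, the fan hasn't moved and the arm is clear. Handing in.

```bash
python3 -c "
from workcell import *
print(sign_off())"
```

```text
the job is handed in; nothing more can be done
None
```

I ran the full bench test and handed it in at about 14 s; the hand-in gave no verdict. The toggle went on, the low, medium, high and red keys each went down to their stops in turn, and the toggle is back off, with the fan unmoved in the last picture.

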